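# Roll test of spare mixer rollers

### The arm

A 7-joint arm with a two-finger parallel gripper is mounted at the origin on a cart in front of the work surface, level with it; the furniture and walls round the work are solid. World frame = base frame: x ahead of the robot, y to its left, z up, the work surface at z = 0. Lengths are in m, angles in rad, forces in N, time in s.
With the tool pointing down it reaches from about 0.425 to 0.875 m from the base axis. Payload 4.7 kg.
Tool frame: the origin (TCP) lies between the finger pads; the fingertips stand 14 mm ahead of it and the grasp point (between the pads) lies 5 mm behind it; z points along the fingers, y is the line along which they close (so a half turn about z gives the same grasp; the last joint's range is limited). The gripper opens to 87 mm and grips with 3 to 60 N. Pads are 19 mm wide; open, the fingers measure 117 mm over their backs; the gripper's body (75 mm by 190 mm) begins 51 mm behind the grasp point.
Start: joints at [-1.108, 0.321, -0.07, 1.45, 0.023, 1.371, -0.057], TCP at [0.282, 0.586, 0.237] pointing down, gripper open.
Joint ranges: [-2.86, 2.86], [-0.3, 2.09], [-1.38, 1.24], [0.06, 2.45], [-1.56, 4.7], [0.09, 2.05], [-2.69, 2.69]. Speed limits (rad/s): [2.57, 2.57, 3.14, 3.14, 3.14, 3.14, 3.14].

### API

Orientations are given as a rotation vector (axis times angle).
In Python, from bench import ctrl gives the robot as it stands.
- The arm moves only by the tool step_arm, never from a script. Its argument "commands" is a list of rows, each an object with "travel": the shift along the tool's x, y, z in m, a list of three; "turn": the turn, a rotation vector about the tool's x, y, z in degrees, a list of three. A call has 1 to 5 rows; each row is the pose to reach, as a shift and turn from the pose commanded when the call began, along the tool's axes at that moment; what a row does not reach only later rows make up. A row lasts 1/10 s, in which the tool goes at most 50 mm and 8.59 degrees, less where a joint would pass 70% of its speed; a pose out of reach is approached as far as the arm can. A call with a gripper value outside its range is refused whole. "gripper" is the opening, from 0 (shut) to 1 (fully open), set as the call begins (left out, the last holds). The fingers move at their own pace and stop on an object; "force" is the grip in N (left out, the last holds). Time passes only in rows, so rows that repeat a pose let the fingers close. It gives the time, the measured TCP pose, the force, the opening and the grip force at its end, in the units of the state.
- ctrl.get_state(): the state, without advancing time (a new reading comes with each control period).
- ctrl.get_image(name): name is "scene" or "side" or "wrist"; returns the picture (480x640x3 uint8, red, green, blue); there is no depth.
- ctrl.camera_model(name): a dict with "fx", "fy", "cx", "cy" (pixels), "k1" (the pictures are not rectified: a ray, as slopes to the right and down, at radius r is drawn at 1 + k1 r^2 times it, then the intrinsics apply), "R" (3x3) and "t" (3): a world point X has camera coordinates R X + t; the wrist camera has in their place "T_tool_cam" (4x4, takes a point from camera to tool coordinates, whose origin is the TCP and whose axes are the flange's). Camera axes: x right, y down, z forward; pixel columns grow to the right and rows downward; lengths in m; the calibration is good to about 2 mm. A picture is of the moment at which its call begins: read the wrist's pose just before it. camera_model takes no time and is no camera call.
- ctrl.close_job(): hands the job in; it is judged then, once.
The state is a dict: "time": time; "joint_positions": joint angles; "qd": joint speeds; "joint_torque": joint torques, N m; "position": TCP position; "tool_rot": TCP orientation; "ft_force": force on the tool from outside, world axes, zero at the start; "torque": the same for the moment, N m; "grip_width": opening from 0.0 (shut) to 1.0 (fully open); "grip_force": force on a finger pad.
Only numpy, scipy, OpenCV 4.12 (cv2) and the standard library are available. Lean on these libraries where they do the work, as an engineer would, in place of code of your own. Each camera call takes 0.05 s, during which the arm holds its last target. There are 200 camera calls.

### The job

One of the three spare rollers in the blue rack is worn flat underneath: find it by a roll test: set each one down gently, not dropped, across the white ramp above its red line, with the side that was underneath in the rack still underneath, and let it go. The two sound rollers must roll down into the catch at the foot by themselves and stay there; the worn one stays where it was put: leave it a moment to be sure, then lift it off and lay it in the red tray. Leave the beaker, bottle and timer behind the ramp alone.

Things in the scene. Friction and masses are not known exactly. Their poses are not given: they have to be found in the camera images.
- ramp: Fixed test ramp and catch. Origin on the table below the ramp's foot line, mid-width; z up, y points downhill (level). The white plate rises from the foot line towards -y, 220 mm along the slope, 152 mm wide between rails 14 mm high; a thin red line crosses it 110 mm up the slope. Its tilt is 10.5 to 19.5 degrees, differs at each start and is not measured: feel for the surface. It is stiff.
- foot_line (a point): Middle of the foot line, where the ramp plate is hinged: on the white surface, 34 mm above the table, at y=0 of the ramp. Axes as the ramp's. At 165 mm up the slope the surface lies 30 to 55 mm higher than this point.
- catch_floor (a point): On the white floor of the catch, 50 mm downhill of the foot line. The floor goes on falling at 11 degrees to a padded end stop whose face is 101 mm from the foot line; stop and side walls are 64 mm high above the table, 152 mm between the side walls.
- roller_a: One of three like-looking rollers: grey sleeve 40 mm diameter, 94 mm long (110 mm with the stubs), 0.1-0.25 kg. Origin mid-axis, x along the roller, z up in the rack. Either sound (round) or worn (a flat 4 mm deep, 24 mm wide along its underside as racked); two are sound, one worn; name and place do not tell. Let go on the ramp, a worn one stays on its flat, a sound one rolls off within 2 s.
- roller_b: One of three like-looking rollers: grey sleeve 40 mm diameter, 94 mm long (110 mm with the stubs), 0.1-0.25 kg. Origin mid-axis, x along the roller, z up in the rack. Either sound (round) or worn (a flat 4 mm deep, 24 mm wide along its underside as racked); two are sound, one worn; name and place do not tell. Let go on the ramp, a worn one stays on its flat, a sound one rolls off within 2 s.
- roller_c: One of three like-looking rollers: grey sleeve 40 mm diameter, 94 mm long (110 mm with the stubs), 0.1-0.25 kg. Origin mid-axis, x along the roller, z up in the rack. Either sound (round) or worn (a flat 4 mm deep, 24 mm wide along its underside as racked); two are sound, one worn; name and place do not tell. Let go on the ramp, a worn one stays on its flat, a sound one rolls off within 2 s.
- rack: Blue plastic rack, fixed, 110 x 280 mm. Origin under its centre on the table. Three places side by side along its y axis, 92 mm apart (y = -92, 0, 92 mm); in each a roller lies along the rack's x axis on two V saddles 36 mm either side of its middle, axis 44 mm above the table; the middle of the roller is free for fingers, the base below is 6 mm thick.
- scrap_tray: Red open tray for worn rollers, fixed, 170 (x) x 150 (y) x 34 mm high, walls and floor 4 mm; origin at the centre of its underside on the table.
- beaker: Clear plastic beaker, 56 mm across, 62 mm high, loose bystander; origin under its centre.
- oil_bottle: Small bottle with white cap, 44 mm across, 95 mm high, loose bystander; origin under its centre.
- timer: White timer with grey and red buttons, 58 x 62 x 17 mm, loose bystander; origin under its centre.

How it is judged:
On the way:
1. a roller (the worn one) has been let go above the red line of the ramp and stays there untouched for half a second (((y of roller_a in the frame of ramp between -0.225 and -0.09 m and x of roller_a in the frame of ramp between -0.08 and 0.08 m and contact force between roller_a and ramp above 0.2 N and angle between the x axis of roller_a and the x axis of ramp, either way round below 0.35 rad and linear speed of roller_a below 0.03 m/s and contact force between the fingers and roller_a below 0.05 N) or (y of roller_b in the frame of ramp between -0.225 and -0.09 m and x of roller_b in the frame of ramp between -0.08 and 0.08 m and contact force between roller_b and ramp above 0.2 N and angle between the x axis of roller_b and the x axis of ramp, either way round below 0.35 rad and linear speed of roller_b below 0.03 m/s and contact force between the fingers and roller_b below 0.05 N) or (y of roller_c in the frame of ramp between -0.225 and -0.09 m and x of roller_c in the frame of ramp between -0.08 and 0.08 m and contact force between roller_c and ramp above 0.2 N and angle between the x axis of roller_c and the x axis of ramp, either way round below 0.35 rad and linear speed of roller_c below 0.03 m/s and contact force between the fingers and roller_c below 0.05 N))), for 0.5 s.
At the end, for the whole second after the job is handed in: The two sound rollers lie at rest in the catch (centres 15 to 115 mm past the foot line, lower than 75 mm), the worn roller lies flat inside the red tray (centre within its walls, lower than 40 mm), all released (linear speed of each of roller_a, roller_b, roller_c below 0.03 m/s and contact force between the fingers and roller_a below 0.05 N and contact force between the fingers and roller_b below 0.05 N and contact force between the fingers and roller_c below 0.05 N and ((x of roller_a in the frame of scrap_tray between -0.08 and 0.08 m and y of roller_a in the frame of scrap_tray between -0.07 and 0.07 m and height (world z) of roller_a below 0.04 m and y of roller_c in the frame of ramp between 0.015 and 0.115 m and x of roller_c in the frame of ramp between -0.03 and 0.03 m and height (world z) of each of roller_c, roller_b below 0.075 m and y of roller_b in the frame of ramp between 0.015 and 0.115 m and x of roller_b in the frame of ramp between -0.03 and 0.03 m) or (x of roller_b in the frame of scrap_tray between -0.08 and 0.08 m and y of roller_b in the frame of scrap_tray between -0.07 and 0.07 m and height (world z) of roller_b below 0.04 m and y of roller_a in the frame of ramp between 0.015 and 0.115 m and x of roller_a in the frame of ramp between -0.03 and 0.03 m and height (world z) of each of roller_a, roller_c below 0.075 m and y of roller_c in the frame of ramp between 0.015 and 0.115 m and x of roller_c in the frame of ramp between -0.03 and 0.03 m) or (x of roller_c in the frame of scrap_tray between -0.08 and 0.08 m and y of roller_c in the frame of scrap_tray between -0.07 and 0.07 m and height (world z) of roller_c below 0.04 m and y of roller_b in the frame of ramp between 0.015 and 0.115 m and x of roller_b in the frame of ramp between -0.03 and 0.03 m and height (world z) of each of roller_b, roller_a below 0.075 m and y of roller_a in the frame of ramp between 0.015 and 0.115 m and x of roller_a in the frame of ramp between -0.03 and 0.03 m))); the robot touches nothing.
It fails at once if a roller is dropped or thrown (falls free more than about 4 mm) ((linear speed of roller_a above 0.28 m/s and contact force between roller_a and anything else below 0.01 N and height (world z) of roller_a above 0.075 m) or (linear speed of roller_b above 0.28 m/s and contact force between roller_b and anything else below 0.01 N and height (world z) of roller_b above 0.075 m) or (linear speed of roller_c above 0.28 m/s and contact force between roller_c and anything else below 0.01 N and height (world z) of roller_c above 0.075 m)).
It fails at once if a held roller is pressed on the ramp with more than 45 N ((contact force between roller_a and ramp above 45 N and contact force between the fingers and roller_a above 1 N) or (contact force between roller_b and ramp above 45 N and contact force between the fingers and roller_b above 1 N) or (contact force between roller_c and ramp above 45 N and contact force between the fingers and roller_c above 1 N)).
It fails at once if a roller is touched by the fingers on the ramp more than about 20 mm below the red line, or in the catch: it must roll there by itself ((contact force between the fingers and roller_a above 0.3 N and y of roller_a in the frame of ramp between -0.085 and 0.12 m and x of roller_a in the frame of ramp between -0.09 and 0.09 m and height (world z) of roller_a below 0.1 m) or (contact force between the fingers and roller_b above 0.3 N and y of roller_b in the frame of ramp between -0.085 and 0.12 m and x of roller_b in the frame of ramp between -0.09 and 0.09 m and height (world z) of roller_b below 0.1 m) or (contact force between the fingers and roller_c above 0.3 N and y of roller_c in the frame of ramp between -0.085 and 0.12 m and x of roller_c in the frame of ramp between -0.09 and 0.09 m and height (world z) of roller_c below 0.1 m)).
It fails at once if the beaker, bottle or timer is moved more than 20 mm (distance of any of beaker, oil_bottle, timer from where it was at the start of the episode above 0.02 m).
It also fails if it takes over 72 s, if anything falls off the work surface, if the arm or the gripper's body presses on something with over 40 N, if the wrist force passes 120 N, or if a joint passes its speed limit or range.

## Working session

There is one attempt and no reset: what is moved stays moved. The work goes in short steps, Python scripts to look and compute and a tool call to move; the robot and the scene stay as the last step left them, time stands still between calls to the robot, and variables do not carry over. Pictures are saved under pics/ and viewed, at most 10 in all, crops included, and the job is handed in when it is done.

Besides the shell and the picture viewer there is one more tool, called as name([rows], argument=value, ...), one row to a line, values as JSON. step_arm: Moves the arm, as the interface text tells. Its arguments: {"type":"object","properties":{"commands":{"type":"array"},"gripper":{"type":"number"},"force":{"type":"number"}},"required":["commands"]}

```bash
ls; mkdir -p pics
python3 - <<'E'
from bench import ctrl
import cv2
s=ctrl.get_state();print({k:(v if not hasattr(v,'round') else v) for k,v in s.items()})
for n in("scene","side"):
    m=ctrl.camera_model(n);print(n,m)
    cv2.imwrite(f"pics/{n}0.png",ctrl.get_image(n)[:,:,::-1])
print(ctrl.camera_model("wrist"))
E
```

```text
pics
{'time': 0.0, 'joint_positions': array([-1.10792628,  0.32180631, -0.07008228,  1.45167851,  0.02266532,
        1.37078069, -0.05685836]), 'qd': array([ 0.00141747,  0.001215  , -0.00089919,  0.00224734, -0.0007558 ,
       -0.00092129, -0.00016578]), 'joint_torque': array([-2.26931897e-04, -4.91287100e+01, -4.03897623e-01, -3.12541795e+01,
       -6.39431085e-02,  4.36732150e-02,  1.88037820e-04]), 'position': array([0.28184637, 0.58513576, 0.23547056]), 'tool_rot': array([-6.98840700e-01, -3.06261099e+00,  2.93523349e-03]), 'ft_force': array([ 0.33119931,  0.09559465, -0.27894821]), 'torque': array([0.03045099, 0.00458344, 0.02298808]), 'grip_force': 0.0, 'grip_width': 0.9985684015780997}
scene {'fx': 494.95901355883365, 'fy': 494.95901355883365, 'cx': 323.8119841123814, 'cy': 247.13568992569262, 'k1': -0.13779406914943132, 'R': array([[-0.90102166, -0.43374708,  0.0048406 ],
       [-0.32558484,  0.66887858, -0.66827835],
       [ 0.28662601, -0.6037093 , -0.74389557]]), 't': array([0.5853262 , 0.22024452, 0.84915119])}
side {'fx': 503.42400234809685, 'fy': 503.42400234809685, 'cx': 320.2068012643661, 'cy': 240.90649241799213, 'k1': -0.03969003824155185, 'R': array([[ 0.92970897, -0.36774738,  0.02007739],
       [-0.20403848, -0.55968437, -0.80319469],
       [ 0.30660974,  0.74264074, -0.59537819]]), 't': array([-0.5482553 ,  0.2177082 ,  0.90802076])}
{'fx': 412.37468452521705, 'fy': 412.37468452521705, 'cx': 308.7426342660356, 'cy': 238.58127254570914, 'k1': -0.09555307459232, 'T_tool_cam': array([[ 1.76956960e-04, -9.57705239e-01, -2.87751009e-01,
         7.98101463e-02],
       [ 9.99999931e-01,  7.56559200e-05,  3.63164243e-04,
        -1.39288136e-04],
       [-3.26034231e-04, -2.87751053e-01,  9.57705187e-01,
        -1.48493048e-01],
       [ 0.00000000e+00,  0.00000000e+00,  0.00000000e+00,
         1.00000000e+00]])}
```

View pics/scene0.png

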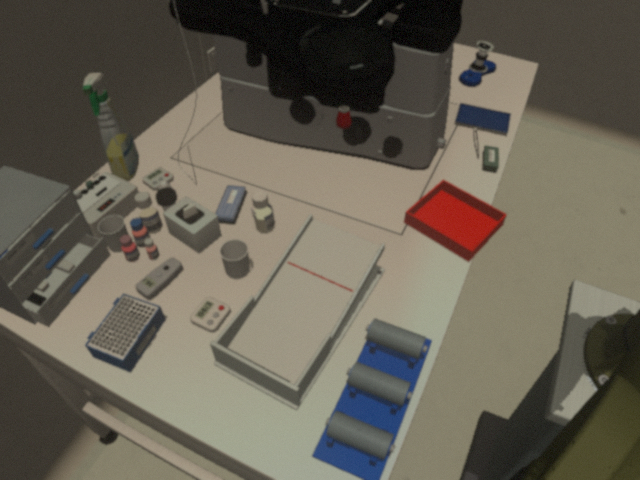

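View pics/side0.png

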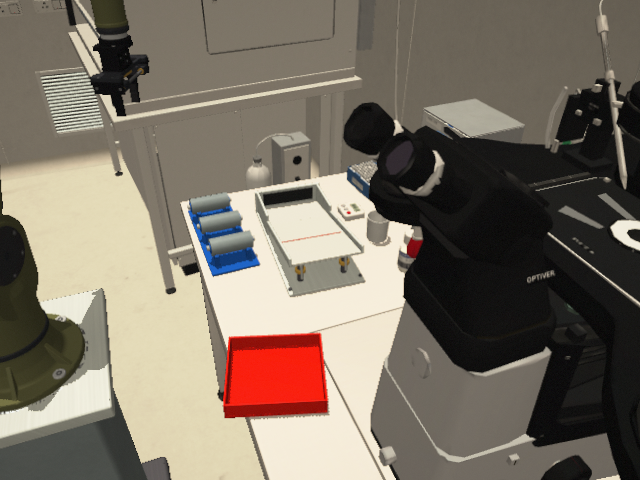

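Scene view: ramp around (300,300) with its red line (288,263)-(352,290), the catch towards (260,375). Rollers are at (395,340), (378,383) and (360,437), the tray at (455,218). The side view matches this. I'll enlarge both to get the corners.

```bash
cat > h.py <<'E'
import numpy as np,cv2
from bench import ctrl
from scipy.spatial.transform import Rotation as Ro
def cam(n,st=None):
    m=ctrl.camera_model(n)
    if n=="wrist":
        T=np.eye(4);T[:3,:3]=Ro.from_rotvec(st["tool_rot"]).as_matrix();T[:3,3]=st["position"]
        W=np.linalg.inv(T@m["T_tool_cam"]);m["R"]=W[:3,:3];m["t"]=W[:3,3]
    K=np.array([[m["fx"],0,m["cx"]],[0,m["fy"],m["cy"]],[0,0,1.]]);D=np.array([m["k1"],0,0,0,0.])
    return K,D,m["R"],m["t"]
def proj(c,X):
    K,D,R,t=c;return cv2.projectPoints(np.float64(X).reshape(-1,1,3),cv2.Rodrigues(R)[0],t,K,D)[0].reshape(-1,2)
def onz(c,uv,z):
    K,D,R,t=c;p=cv2.undistortPoints(np.float64(uv).reshape(-1,1,2),K,D).reshape(-1,2)
    d=np.c_[p,np.ones(len(p))]@R;o=-R.T@t
    z=np.broadcast_to(z,len(d));return o+d*((z-o[2])/d[:,2])[:,None]
E
python3 - <<'E'
import cv2
a=cv2.imread("pics/scene0.png")[180:480,200:520]
cv2.imwrite("pics/a.png",cv2.resize(a,None,fx=2,fy=2,interpolation=2).__getitem__(slice(0,600)))
b=cv2.imread("pics/side0.png")[175:305,170:400]
cv2.imwrite("pics/b.png",cv2.resize(b,None,fx=3.4,fy=3.4,interpolation=2))
E
```

```text
(no output)
```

View pics/a.png

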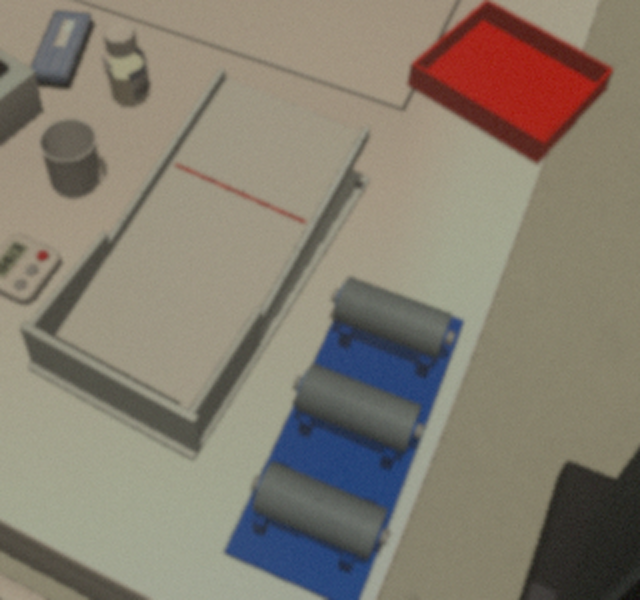

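View pics/b.png

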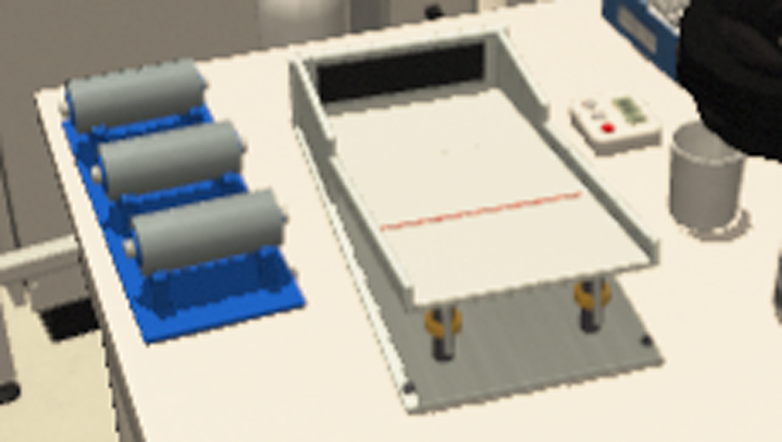

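```bash
cat > m.py <<'E'
from h import *
A=cam("scene");B=cam("side")
fa=lambda p:np.array([200+p[0]/2,180+p[1]/2]);fb=lambda p:np.array([170+p[0]/3.4,175+p[1]/3.4])
pts={"r1":((393,318),(210,233)),"r2":((358,406),(171,160)),"r3":((320,510),(137,95)),
"redL":((177,165),(580,194)),"redR":((305,221),(383,228)),
"topL":((223,73),(657,240)),"topR":((368,132),(410,290)),"stopL":((25,328),(500,33)),"stopR":((196,416),(292,62))}
for n,(a,b) in pts.items():
    ua=cv2.undistortPoints(fa(a).reshape(1,1,2),A[0],A[1]).reshape(2,1);ub=cv2.undistortPoints(fb(b).reshape(1,1,2),B[0],B[1]).reshape(2,1)
    X=cv2.triangulatePoints(np.c_[A[2],A[3]],np.c_[B[2],B[3]],ua,ub).ravel();X=X[:3]/X[3]
    print(n,X.round(4),"reproj err",np.abs(proj(A,X)[0]-fa(a)).round(1),np.abs(proj(B,X)[0]-fb(b)).round(1), "dist",np.hypot(X[0],X[1]).round(3))
print("rollers scene z44",onz(A,[fa(pts[k][0]) for k in("r1","r2","r3")],.044).round(4))
print("rollers side z44",onz(B,[fb(pts[k][1]) for k in("r1","r2","r3")],.044).round(4))
im=cv2.imread("pics/side0.png");hsv=cv2.cvtColor(im,cv2.COLOR_BGR2HSV)
ta=[(411,68),(487,3),(611,71),(539,148)]
print("tray scene z34",onz(A,[fa(p) for p in ta],.034).round(4))
tb=[(229,337),(322,335),(327,404),(225,405)];print("tray side z34",onz(B,tb,.034).round(4))
print("base ramp side z0",onz(B,[fb((410,410)),fb((660,360))],0.004).round(4))
print("base ramp scene z0",onz(A,[fa((195,457)),fa((32,368)),fa((368,185))],0.002).round(4))
E
python3 m.py
```

```text
r1 [0.4354 0.1596 0.0413] reproj err [0.8 0.4] [0.7 0.2] dist 0.464
r2 [0.4307 0.2508 0.0428] reproj err [0.3 0.1] [0.2 0.1] dist 0.498
r3 [0.425  0.3437 0.0425] reproj err [0.7 0.4] [0.5 0.1] dist 0.547
redL [0.6775 0.0988 0.0551] reproj err [0.2 0.2] [0.2 0.1] dist 0.685
redR [0.5407 0.1072 0.0557] reproj err [0.1 0.1] [0.1 0. ] dist 0.551
topL [ 0.6815 -0.0042  0.0869] reproj err [1.  0.9] [1.  0.6] dist 0.681
topR [0.5233 0.0051 0.0846] reproj err [0.9 0.6] [0.9 0.4] dist 0.523
stopL [0.7047 0.3145 0.0575] reproj err [0.4 0.3] [0.3 0.2] dist 0.772
stopR [0.5399 0.3223 0.0599] reproj err [0.2 0.1] [0.1 0. ] dist 0.629
rollers scene z44 [[0.4336 0.1615 0.044 ]
 [0.4301 0.2514 0.044 ]
 [0.4236 0.3442 0.044 ]]
rollers side z44 [[0.4364 0.1562 0.044 ]
 [0.4309 0.2491 0.044 ]
 [0.4259 0.3415 0.044 ]]
tray scene z34 [[ 0.5249 -0.1467  0.034 ]
 [ 0.4807 -0.289   0.034 ]
 [ 0.3243 -0.241   0.034 ]
 [ 0.3691 -0.0949  0.034 ]]
tray side z34 [[ 0.3665 -0.108   0.034 ]
 [ 0.5281 -0.1629  0.034 ]
 [ 0.4802 -0.3049  0.034 ]
 [ 0.3262 -0.249   0.034 ]]
base ramp side z0 [[ 0.5184 -0.0109  0.004 ]
 [ 0.684  -0.0221  0.004 ]]
base ramp scene z0 [[ 5.381e-01  3.316e-01  2.000e-03]
 [ 7.044e-01  3.220e-01  2.000e-03]
 [ 5.150e-01 -1.000e-04  2.000e-03]]
```

Run:
```python
from h import *
out=[]
for n in("scene","side"):
    c=cam(n);im=cv2.imread(f"pics/{n}0.png")
    for ctr,yaw,zb,col in(((.606,.049),86.5,.14,(0,255,0)),((.425,-.199),71.2,.08,(255,255,0))):
        y=np.deg2rad(yaw);ey=np.array([np.cos(y),np.sin(y)]);ex=np.array([ey[1],-ey[0]])
        P=[np.r_[ctr+sx*.0375*ex+sy*.095*ey,z] for sx in(-1,1) for sy in(-1,1) for z in(zb,zb+.15,zb+.30)]
        q=proj(c,P).astype(np.int32);cv2.polylines(im,[cv2.convexHull(q)],True,col,1)
        for p in q: cv2.circle(im,tuple(int(v) for v in p),2,col,-1)
    out.append(cv2.resize(im[0:300,150:550] if n=="side" else im[0:300,170:570],None,fx=1,fy=1))
cv2.imwrite("pics/ov.png",np.hstack(out))
from scipy.spatial.transform import Rotation as Ro
A=cam("scene");print(onz(A,[(225,128),(440,165)],0.0).round(3), onz(A,[(385,95)],.1).round(3))
```

```text
[[ 1.087 -0.287  0.   ]
 [ 0.512 -0.389  0.   ]] [[ 0.704 -0.477  0.1  ]]
```

View pics/ov.png

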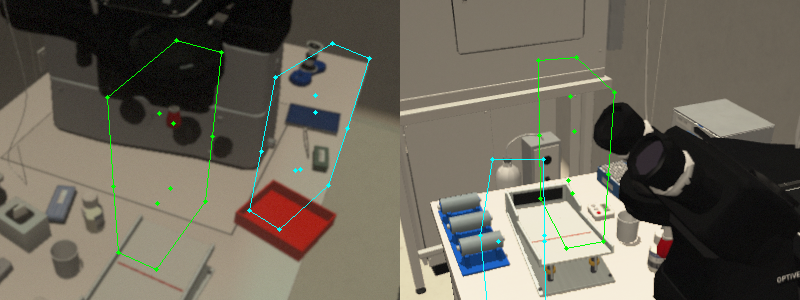

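Neither box overlaps the microscope, so the ramp and tray approaches are clear. Next is a small planner for the move numbers.

```bash
cat > p.py <<'E'
from h import *
RK,RM,TR=93.2,86.5,71.2
def Rt(yaw,tilt=0):
    a,t=np.deg2rad([yaw,tilt]);d=np.array([np.cos(a),np.sin(a),0]);z=np.array([0,0,1.])
    y=d*np.cos(t)-z*np.sin(t);zz=-(d*np.sin(t)+z*np.cos(t));return np.c_[np.cross(y,zz),y,zz]
def plan(start,wps):
    p,R=start
    for q,S in wps:
        q=np.array(q);tv=R.T@(q-p);tu=np.rad2deg(Ro.from_matrix(R.T@S).as_rotvec())
        print("travel",tv.round(4),"turn",tu.round(2),"rows",round(max(np.linalg.norm(tv)/.05,np.linalg.norm(tu)/8.59),1));p,R=q,S
def now():
    s=ctrl.get_state();return s["position"],Ro.from_rotvec(s["tool_rot"]).as_matrix()
rk={1:(.435,.159),2:(.4305,.2503),3:(.425,.343)}
foot=np.array([.6156,.2104,.034])
def ramp(s,off,t):  # axis point s up slope, off along the normal
    a,b=np.deg2rad([RM,t]);d=np.array([np.cos(a),np.sin(a),0]);z=np.array([0,0,1.])
    return foot-s*(d*np.cos(b)-z*np.sin(b))+off*(d*np.sin(b)+z*np.cos(b))
E
python3 - <<'E'
from p import *
plan(now(),[((*rk[3],.16),Rt(RK)),((*rk[3],.046),Rt(RK))])
E
```

```text
travel [-0.234  -0.156   0.0758] turn [-1.000e-01 -2.000e-02 -2.891e+01] rows 5.8
travel [0.    0.    0.114] turn [0. 0. 0.] rows 2.3
```

step_arm([
  {"travel":[-0.04,-0.027,0.013],"turn":[0,0,-5]},
  {"travel":[-0.08,-0.053,0.026],"turn":[0,0,-11]},
  {"travel":[-0.12,-0.08,0.039],"turn":[0,0,-17]},
  {"travel":[-0.16,-0.107,0.052],"turn":[0,0,-23]},
  {"travel":[-0.2,-0.133,0.065],"turn":[0,0,-28.9]},
], gripper=1, force=20)

```text
time: 0.6
position: [0.405, 0.3769, 0.1708]
tool_rot: [0.094, -3.14, 0.0]
ft_force: [0.7, 0.3, -0.5]
grip_width: 0.998
grip_force: 0.0
```

Run:
```python
from p import *
plan(now(),[((*rk[3],.16),Rt(RK)),((*rk[3],.046),Rt(RK))]);print(now()[0],ctrl.get_state()["time"])
```

```text
travel [-0.0179 -0.0351  0.0108] turn [-0.02 -0.01  0.24] rows 0.8
travel [0.    0.    0.114] turn [0. 0. 0.] rows 2.3
[0.40504777 0.37693347 0.1707778 ] 0.6
```

step_arm([
  {"travel":[-0.018,-0.035,0.011],"turn":[0,0,0]},
  {"travel":[-0.018,-0.035,0.011],"turn":[0,0,0]},
  {"travel":[-0.018,-0.035,0.011],"turn":[0,0,0]},
])

```text
time: 0.9
position: [0.4246, 0.3441, 0.1601]
tool_rot: [0.083, -3.14, 0.0]
ft_force: [-0.4, 0.4, 0.2]
grip_width: 0.999
grip_force: 0.0
```

Run:
```python
from p import *
s=ctrl.get_state();im=ctrl.get_image("wrist")[:,:,::-1].copy();c=cam("wrist",s)
print(s["position"])
for k in rk:
    e=np.array([np.cos(np.deg2rad(RK-90)),np.sin(np.deg2rad(RK-90)),0])
    for d in(-.047,0,.047):
        p=proj(c,np.r_[rk[k],.064]+d*e)[0];print(k,d,p.round(0))
        cv2.circle(im,tuple(int(v) for v in p),3,(0,0,255),-1)
cv2.imwrite("pics/w1.png",im)
```

```text
[0.42464954 0.34411449 0.16009126]
1 -0.047 [ 13. 177.]
1 0 [ 26. 249.]
1 0.047 [ 40. 313.]
2 -0.047 [152. 175.]
2 0 [160. 250.]
2 0.047 [168. 316.]
3 -0.047 [306. 173.]
3 0 [307. 249.]
3 0.047 [307. 317.]
```

View pics/w1.png

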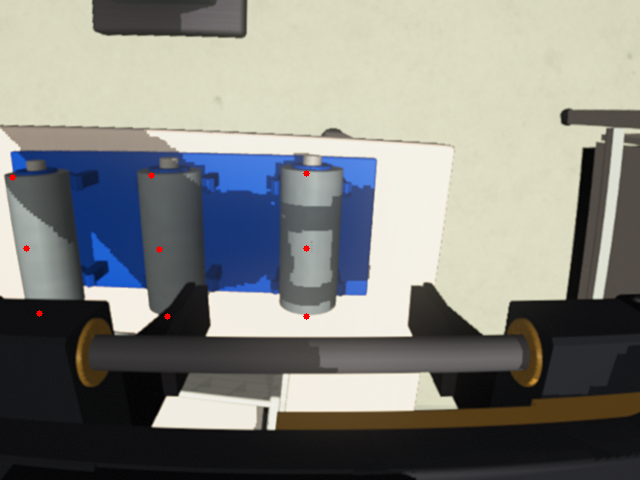

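Roller 3's sleeve is centred at about (310,242), so the estimate is within 1 mm across and about 3 mm too far in x. The grasp direction is right. I'll go down and grip.

step_arm([
  {"travel":[0.003,0,0.045],"turn":[0,0,0]},
  {"travel":[0.003,0,0.09],"turn":[0,0,0]},
  {"travel":[0.003,0,0.114],"turn":[0,0,0]},
  {"travel":[0.003,0,0.114],"turn":[0,0,0]},
])

```text
time: 1.35
position: [0.4177, 0.3448, 0.043]
tool_rot: [0.093, -3.134, 0.007]
ft_force: [-0.0, -0.2, -0.6]
grip_width: 1.0
grip_force: 0.0
```

step_arm([
  {"travel":[0,0,0],"turn":[0,0,0]},
  {"travel":[0,0,0],"turn":[0,0,0]},
  {"travel":[0,0,0],"turn":[0,0,0]},
  {"travel":[0,0,0],"turn":[0,0,0]},
  {"travel":[0,0,0],"turn":[0,0,0]},
], gripper=0.3, force=25)

```text
time: 1.85
position: [0.4219, 0.3453, 0.0475]
tool_rot: [-0.087, 3.139, 0.002]
ft_force: [-0.2, -0.2, 0.1]
grip_width: 0.632
grip_force: 0.0
```

step_arm([
  {"travel":[0,0,-0.02],"turn":[0,0,0]},
  {"travel":[0,0,-0.06],"turn":[0,0,0]},
  {"travel":[0,0,-0.1],"turn":[0,0,0]},
  {"travel":[0,0,-0.13],"turn":[0,0,0]},
  {"travel":[0,0,-0.13],"turn":[0,0,0]},
])

```text
time: 2.35
position: [0.4239, 0.347, 0.1822]
tool_rot: [-0.087, 3.133, 0.01]
ft_force: [0.6, 0.9, 0.5]
grip_width: 0.309
grip_force: 0.0
```

Run:
```python
from p import *
t=12;plan(now(),[(ramp(165,0,0)*0+ramp(.165,.062,t),Rt(RM,t)),(ramp(.165,.024,t),Rt(RM,t))]);print(now()[0],ramp(.165,.062,t))
```

```text
travel [-0.1661 -0.2948  0.0526] turn [12.38  1.12  6.61] rows 6.8
travel [-0.     0.     0.038] turn [0. 0. 0.] rows 0.8
[0.42392938 0.34699335 0.18217634] [0.60653406 0.06217316 0.12895058]
```

The fingers close at about 0.75/s, so that lift came too early and missed the roller. I'll reopen and check that it's still in place.

step_arm([
  {"travel":[0,0,0.02],"turn":[0,0,0]},
  {"travel":[0,0,0.02],"turn":[0,0,0]},
  {"travel":[0,0,0.02],"turn":[0,0,0]},
  {"travel":[0,0,0.02],"turn":[0,0,0]},
  {"travel":[0,0,0.02],"turn":[0,0,0]},
], gripper=1)

```text
time: 2.85
position: [0.4217, 0.3451, 0.157]
tool_rot: [-0.087, 3.14, 0.001]
ft_force: [0.2, -0.4, 0.7]
grip_width: 0.678
grip_force: 0.0
```

step_arm([
  {"travel":[0,0,0],"turn":[0,0,0]},
  {"travel":[0,0,0],"turn":[0,0,0]},
  {"travel":[0,0,0],"turn":[0,0,0]},
  {"travel":[0,0,0],"turn":[0,0,0]},
])

```text
time: 3.25
position: [0.4215, 0.3449, 0.1567]
tool_rot: [-0.087, 3.14, 0.0]
ft_force: [0.2, 0.1, 1.1]
grip_width: 0.976
grip_force: 0.0
```

Run:
```python
from p import *
s=ctrl.get_state();im=ctrl.get_image("wrist")[:,:,::-1].copy();c=cam("wrist",s)
print(s["position"],s["tool_rot"],proj(c,[.421,.344,.064]))
cv2.imwrite("pics/w2.png",im[100:400,0:500])
plan(now(),[((.421,.3445,.046),Rt(RK))])
```

```text
[0.42152368 0.34493704 0.1566524 ] [-8.72828936e-02  3.14021619e+00  2.01600003e-04] [[306.79799881 249.02377011]]
travel [ 0.0005 -0.0005  0.1106] turn [ 0.01  0.01 -0.01] rows 2.2
```

View pics/w2.png

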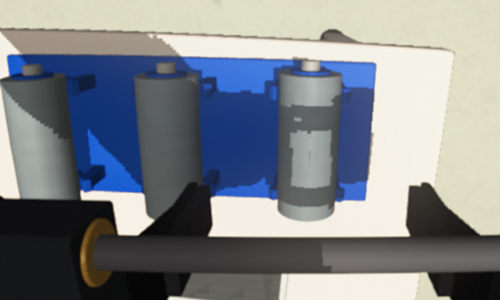

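Roller 3 still lies on its saddles, centred at crop (310,143), which is full-image (310,243). I'll grip again, waiting longer this time.

step_arm([
  {"travel":[0,0,0.045],"turn":[0,0,0]},
  {"travel":[0,0,0.09],"turn":[0,0,0]},
  {"travel":[0,0,0.11],"turn":[0,0,0]},
  {"travel":[0,0,0.11],"turn":[0,0,0]},
  {"travel":[0,0,0.11],"turn":[0,0,0]},
])

```text
time: 3.8
position: [0.4218, 0.3452, 0.0471]
tool_rot: [-0.087, 3.14, 0.0]
ft_force: [0.3, 0.5, -0.0]
grip_width: 1.0
grip_force: 0.0
```

step_arm([
  {"travel":[0,0,0],"turn":[0,0,0]},
  {"travel":[0,0,0],"turn":[0,0,0]},
  {"travel":[0,0,0],"turn":[0,0,0]},
  {"travel":[0,0,0],"turn":[0,0,0]},
  {"travel":[0,0,0],"turn":[0,0,0]},
], gripper=0.3, force=25)

```text
time: 4.3
position: [0.4217, 0.345, 0.047]
tool_rot: [-0.087, 3.14, 0.001]
ft_force: [-0.2, -0.0, 0.3]
grip_width: 0.632
grip_force: 0.0
```

step_arm([
  {"travel":[0,0,0],"turn":[0,0,0]},
  {"travel":[0,0,0],"turn":[0,0,0]},
  {"travel":[0,0,0],"turn":[0,0,0]},
  {"travel":[0,0,0],"turn":[0,0,0]},
  {"travel":[0,0,0],"turn":[0,0,0]},
])

```text
time: 4.8
position: [0.4215, 0.3445, 0.0466]
tool_rot: [0.087, -3.14, 0.001]
ft_force: [-0.2, -2.2, 1.7]
grip_width: 0.454
grip_force: 24.9
```

step_arm([
  {"travel":[0,0,-0.02],"turn":[0,0,0]},
  {"travel":[0,0,-0.05],"turn":[0,0,0]},
  {"travel":[0,0,-0.08],"turn":[0,0,0]},
  {"travel":[0,0,-0.11],"turn":[0,0,0]},
  {"travel":[0,0,-0.11],"turn":[0,0,0]},
])

```text
time: 5.3
position: [0.4235, 0.3472, 0.1607]
tool_rot: [-0.088, 3.134, 0.009]
ft_force: [0.2, 0.3, -2.5]
grip_width: 0.454
grip_force: 24.8
```

Run:
```python
from p import *
t=12;plan(now(),[(ramp(.165,.062,t),Rt(RM,t)),(ramp(.165,.024,t),Rt(RM,t))]);s=ctrl.get_state();print(s["position"],ramp(.165,.062,t),s["ft_force"],s["grip_force"])
```

```text
travel [-0.1666 -0.295   0.0312] turn [12.33  1.05  6.65] rows 6.8
travel [-0.     0.     0.038] turn [0. 0. 0.] rows 0.8
[0.42350068 0.34723037 0.16074443] [0.60653406 0.06217316 0.12895058] [ 0.15162771  0.31227805 -2.45353902] 24.821808535275522
```

step_arm([
  {"travel":[-0.02,-0.036,0],"turn":[1.5,0.13,0.8]},
  {"travel":[-0.042,-0.075,0],"turn":[4,0.34,2.1]},
  {"travel":[-0.063,-0.113,0],"turn":[6,0.5,3.2]},
  {"travel":[-0.085,-0.15,0],"turn":[8,0.7,4.3]},
  {"travel":[-0.106,-0.188,0],"turn":[10,0.85,5.4]},
])

```text
time: 5.8
position: [0.5379, 0.1619, 0.155]
tool_rot: [-0.06, -3.117, 0.276]
ft_force: [0.7, 0.0, -1.7]
grip_width: 0.453
grip_force: 24.8
```

Run:
```python
from p import *
t=12;plan(now(),[(ramp(.165,.062,t),Rt(RM,t))]);s=ctrl.get_state();print(s["position"],s["ft_force"],s["grip_force"])
```

```text
travel [-0.0727 -0.091   0.042 ] turn [ 1.88 -0.21  1.31] rows 2.5
[0.53792771 0.16190206 0.15495172] [ 0.68104195  0.03500549 -1.71558767] 24.82129755604433
```

step_arm([
  {"travel":[-0.024,-0.03,0.01],"turn":[0.7,0,0.5]},
  {"travel":[-0.049,-0.06,0.024],"turn":[1.3,-0.1,0.9]},
  {"travel":[-0.073,-0.091,0.042],"turn":[1.9,-0.2,1.3]},
  {"travel":[-0.073,-0.091,0.042],"turn":[1.9,-0.2,1.3]},
  {"travel":[-0.073,-0.091,0.042],"turn":[1.9,-0.2,1.3]},
])

```text
time: 6.3
position: [0.6058, 0.0622, 0.1283]
tool_rot: [-0.098, -3.115, 0.326]
ft_force: [-0.0, 1.5, -2.9]
grip_width: 0.448
grip_force: 24.8
```

Run:
```python
from p import *
t=12;plan(now(),[(ramp(.165,.062,t),Rt(RM,t)),(ramp(.165,.026,t),Rt(RM,t))]);s=ctrl.get_state();print(s["position"],s["ft_force"],s["grip_force"])
```

```text
travel [-0.0007 -0.0002 -0.0006] turn [ 0.03 -0.13 -0.11] rows 0.0
travel [-0.     0.     0.036] turn [0. 0. 0.] rows 0.7
[0.60583355 0.06223895 0.12832393] [-0.04821293  1.46672342 -2.89864489] 24.821299978254387
```

step_arm([
  {"travel":[0,0,0.008],"turn":[0,0,0]},
  {"travel":[0,0,0.016],"turn":[0,0,0]},
  {"travel":[0,0,0.022],"turn":[0,0,0]},
  {"travel":[0,0,0.026],"turn":[0,0,0]},
  {"travel":[0,0,0.028],"turn":[0,0,0]},
])

```text
time: 6.8
position: [0.606, 0.0579, 0.1026]
tool_rot: [-0.094, -3.117, 0.326]
ft_force: [-0.2, 0.7, -1.6]
grip_width: 0.45
grip_force: 24.8
```

step_arm([
  {"travel":[0,0,0.0007],"turn":[0,0,0]},
  {"travel":[0,0,0.0014],"turn":[0,0,0]},
  {"travel":[0,0,0.002],"turn":[0,0,0]},
  {"travel":[0,0,0.002],"turn":[0,0,0]},
])

```text
time: 7.2
position: [0.6065, 0.0572, 0.1014]
tool_rot: [-0.096, -3.118, 0.326]
ft_force: [-0.3, 0.1, -1.4]
grip_width: 0.452
grip_force: 24.8
```

step_arm([
  {"travel":[0,0,0.001],"turn":[0,0,0]},
  {"travel":[0,0,0.002],"turn":[0,0,0]},
  {"travel":[0,0,0.002],"turn":[0,0,0]},
])

```text
time: 7.5
position: [0.6062, 0.0567, 0.0991]
tool_rot: [-0.095, -3.118, 0.326]
ft_force: [0.5, 0.4, -3.0]
grip_width: 0.455
grip_force: 24.8
```

step_arm([
  {"travel":[0,0,0.001],"turn":[0,0,0]},
  {"travel":[0,0,0.0015],"turn":[0,0,0]},
  {"travel":[0,0,0.0015],"turn":[0,0,0]},
])

```text
time: 7.8
position: [0.6062, 0.0564, 0.0977]
tool_rot: [-0.095, -3.118, 0.326]
ft_force: [-0.1, -0.4, -2.2]
grip_width: 0.454
grip_force: 24.8
```

step_arm([
  {"travel":[0,0,0.001],"turn":[0,0,0]},
  {"travel":[0,0,0.0015],"turn":[0,0,0]},
  {"travel":[0,0,0.0015],"turn":[0,0,0]},
])

```text
time: 8.1
position: [0.6062, 0.0561, 0.0962]
tool_rot: [-0.095, -3.118, 0.326]
ft_force: [-0.2, -0.1, -1.0]
grip_width: 0.45
grip_force: 24.8
```

step_arm([
  {"travel":[0,0,0.001],"turn":[0,0,0]},
  {"travel":[0,0,0.0015],"turn":[0,0,0]},
  {"travel":[0,0,0.0015],"turn":[0,0,0]},
])

```text
time: 8.4
position: [0.6062, 0.0558, 0.0948]
tool_rot: [-0.095, -3.118, 0.326]
ft_force: [0.0, 0.6, -2.1]
grip_width: 0.445
grip_force: 24.8
```

step_arm([
  {"travel":[0,0,0.001],"turn":[0,0,0]},
  {"travel":[0,0,0.0015],"turn":[0,0,0]},
  {"travel":[0,0,0.0015],"turn":[0,0,0]},
])

```text
time: 8.7
position: [0.6062, 0.0555, 0.0933]
tool_rot: [-0.095, -3.118, 0.326]
ft_force: [-0.1, 0.1, -1.4]
grip_width: 0.454
grip_force: 24.8
```

step_arm([
  {"travel":[0,0,0.001],"turn":[0,0,0]},
  {"travel":[0,0,0.0015],"turn":[0,0,0]},
  {"travel":[0,0,0.0015],"turn":[0,0,0]},
])

```text
time: 9.0
position: [0.6062, 0.0552, 0.0918]
tool_rot: [-0.095, -3.118, 0.326]
ft_force: [-0.2, -0.5, -2.7]
grip_width: 0.453
grip_force: 24.8
```

step_arm([
  {"travel":[0,0,0.0005],"turn":[0,0,0]},
  {"travel":[0,0,0.001],"turn":[0,0,0]},
  {"travel":[0,0,0.001],"turn":[0,0,0]},
])

```text
time: 9.3
position: [0.6062, 0.055, 0.0909]
tool_rot: [-0.096, -3.118, 0.326]
ft_force: [0.3, 0.1, -2.2]
grip_width: 0.452
grip_force: 24.8
```

step_arm([
  {"travel":[0,0,0.0005],"turn":[0,0,0]},
  {"travel":[0,0,0.001],"turn":[0,0,0]},
  {"travel":[0,0,0.001],"turn":[0,0,0]},
])

```text
time: 9.6
position: [0.6062, 0.0548, 0.0899]
tool_rot: [-0.095, -3.118, 0.326]
ft_force: [0.9, 0.7, -2.2]
grip_width: 0.456
grip_force: 24.8
```

step_arm([
  {"travel":[0,0,0.0005],"turn":[0,0,0]},
  {"travel":[0,0,0.001],"turn":[0,0,0]},
  {"travel":[0,0,0.001],"turn":[0,0,0]},
])

```text
time: 9.9
position: [0.6062, 0.0546, 0.0889]
tool_rot: [-0.095, -3.118, 0.326]
ft_force: [0.0, 1.5, -1.9]
grip_width: 0.451
grip_force: 24.8
```

step_arm([
  {"travel":[0,0,0.0005],"turn":[0,0,0]},
  {"travel":[0,0,0.001],"turn":[0,0,0]},
  {"travel":[0,0,0.001],"turn":[0,0,0]},
])

```text
time: 10.2
position: [0.6062, 0.0544, 0.0879]
tool_rot: [-0.095, -3.118, 0.326]
ft_force: [-0.6, 1.2, -1.7]
grip_width: 0.454
grip_force: 24.8
```

step_arm([
  {"travel":[0,0,0.0005],"turn":[0,0,0]},
  {"travel":[0,0,0.001],"turn":[0,0,0]},
  {"travel":[0,0,0.001],"turn":[0,0,0]},
])

```text
time: 10.5
position: [0.6061, 0.0542, 0.0869]
tool_rot: [-0.095, -3.118, 0.326]
ft_force: [-0.3, -0.2, -2.2]
grip_width: 0.451
grip_force: 24.8
```

step_arm([
  {"travel":[0,0,0.0005],"turn":[0,0,0]},
  {"travel":[0,0,0.001],"turn":[0,0,0]},
  {"travel":[0,0,0.001],"turn":[0,0,0]},
])

```text
time: 10.8
position: [0.6061, 0.054, 0.086]
tool_rot: [-0.095, -3.118, 0.326]
ft_force: [0.4, -0.4, -2.6]
grip_width: 0.452
grip_force: 24.8
```

step_arm([
  {"travel":[0,0,0.0005],"turn":[0,0,0]},
  {"travel":[0,0,0.001],"turn":[0,0,0]},
  {"travel":[0,0,0.001],"turn":[0,0,0]},
])

```text
time: 11.1
position: [0.6062, 0.0539, 0.0854]
tool_rot: [-0.095, -3.118, 0.326]
ft_force: [-0.6, -0.7, 0.3]
grip_width: 0.451
grip_force: 24.8
```

Contact at TCP z≈0.0854. I'll press slightly, then open.

step_arm([
  {"travel":[0,0,0.0003],"turn":[0,0,0]},
  {"travel":[0,0,0.0003],"turn":[0,0,0]},
])

```text
time: 11.3
position: [0.6063, 0.0539, 0.0854]
tool_rot: [-0.095, -3.118, 0.325]
ft_force: [-1.3, 1.3, 4.0]
grip_width: 0.454
grip_force: 24.8
```

step_arm([
  {"travel":[0,0,0],"turn":[0,0,0]},
  {"travel":[0,0,0],"turn":[0,0,0]},
  {"travel":[0,0,0],"turn":[0,0,0]},
  {"travel":[0,0,0],"turn":[0,0,0]},
  {"travel":[0,0,0],"turn":[0,0,0]},
], gripper=0.85)

```text
time: 11.8
position: [0.6062, 0.0537, 0.0847]
tool_rot: [-0.095, -3.118, 0.326]
ft_force: [0.1, -0.0, -0.7]
grip_width: 0.798
grip_force: 0.0
```

step_arm([
  {"travel":[0,0,-0.03],"turn":[0,0,0]},
  {"travel":[0,0,-0.07],"turn":[0,0,0]},
  {"travel":[0,0,-0.1],"turn":[0,0,0]},
  {"travel":[0,0,-0.1],"turn":[0,0,0]},
  {"travel":[0,0,-0.1],"turn":[0,0,0]},
])

```text
time: 12.3
position: [0.6077, 0.0747, 0.1832]
tool_rot: [-0.095, -3.12, 0.325]
ft_force: [-0.2, -0.3, -0.3]
grip_width: 0.849
grip_force: 0.0
```

Run:
```python
from p import *
s=ctrl.get_state();print(s["position"])
a=ctrl.get_image("wrist")[:,:,::-1];b=ctrl.get_image("side")[:,:,::-1]
cv2.imwrite("pics/t1.png",np.hstack([a[80:380,100:500],cv2.resize(b[160:310,170:370],(400,300))]))
```

```text
[0.60769929 0.07466559 0.18323765]
```

View pics/t1.png

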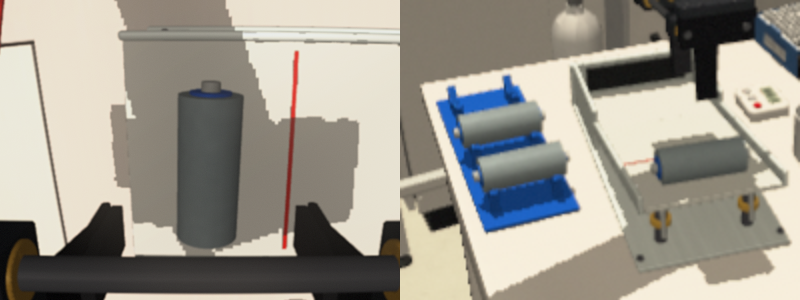

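The roller sits above the red line (crop: roller x≈210, line x≈290). I'll wait and check that it hasn't moved.

step_arm([
  {"travel":[0,0,0],"turn":[0,0,0]},
  {"travel":[0,0,0],"turn":[0,0,0]},
  {"travel":[0,0,0],"turn":[0,0,0]},
  {"travel":[0,0,0],"turn":[0,0,0]},
  {"travel":[0,0,0],"turn":[0,0,0]},
])

```text
time: 12.9
position: [0.6073, 0.0743, 0.1825]
tool_rot: [-0.095, -3.118, 0.326]
ft_force: [0.6, -1.0, -0.1]
grip_width: 0.85
grip_force: 0.0
```

step_arm([
  {"travel":[0,0,0],"turn":[0,0,0]},
  {"travel":[0,0,0],"turn":[0,0,0]},
  {"travel":[0,0,0],"turn":[0,0,0]},
  {"travel":[0,0,0],"turn":[0,0,0]},
  {"travel":[0,0,0],"turn":[0,0,0]},
])

```text
time: 13.4
position: [0.6073, 0.0744, 0.1827]
tool_rot: [-0.095, -3.118, 0.326]
ft_force: [0.0, -0.2, -1.0]
grip_width: 0.851
grip_force: 0.0
```

step_arm([
  {"travel":[0,0,0],"turn":[0,0,0]},
  {"travel":[0,0,0],"turn":[0,0,0]},
  {"travel":[0,0,0],"turn":[0,0,0]},
  {"travel":[0,0,0],"turn":[0,0,0]},
  {"travel":[0,0,0],"turn":[0,0,0]},
])

```text
time: 13.9
position: [0.6073, 0.0744, 0.1826]
tool_rot: [-0.095, -3.118, 0.326]
ft_force: [-0.7, 0.2, 0.5]
grip_width: 0.85
grip_force: 0.0
```

Run:
```python
from p import *
b=ctrl.get_image("side")[:,:,::-1];a=ctrl.get_image("wrist")[:,:,::-1]
o=cv2.imread("pics/t1.png")
d=np.abs(o[:,:400].astype(int)-a[80:380,100:500]).max(2)
print("wrist diff px>40",(d>40).sum())
n=cv2.resize(b[160:310,170:370],(400,300));d=np.abs(o[:,400:].astype(int)-n).max(2);print("side diff",(d>40).sum(),np.argwhere(d>40).mean(0) if (d>40).any() else "")
cv2.imwrite("pics/t1b.png",a)
g=cv2.cvtColor(np.ascontiguousarray(a),cv2.COLOR_BGR2GRAY)
s=ctrl.get_state();c=cam("wrist",s)
# roller sleeve centre in the full wrist picture: crop (210,170)
X=onz(c,[(310,250)],.084);print("roller",X,s["position"])
t=11.8
print("contact TCP",ramp(.165,.0185,t))
plan(now(),[((.6062,.0539,.0854),Rt(RM,12))])
```

```text
wrist diff px>40 925
side diff 103 [ 42.46601942 303.14563107]
roller [[0.60887017 0.05434058 0.084     ]] [0.60730174 0.07435277 0.1826324 ]
contact TCP [0.60597082 0.05296426 0.0858509 ]
travel [-0.      0.0001  0.0994] turn [ 0.07  0.07 -0.02] rows 2.0
```

It stayed put for over 2 s, so roller 3 is the worn one. I'll regrasp it.

step_arm([
  {"travel":[0,0,0.04],"turn":[0,0,0]},
  {"travel":[0,0,0.075],"turn":[0,0,0]},
  {"travel":[0,0,0.09],"turn":[0,0,0]},
  {"travel":[0,0,0.0985],"turn":[0,0,0]},
  {"travel":[0,0,0.0985],"turn":[0,0,0]},
])

```text
time: 14.5
position: [0.6061, 0.054, 0.086]
tool_rot: [-0.095, -3.117, 0.326]
ft_force: [0.5, -0.2, 0.3]
grip_width: 0.853
grip_force: 0.0
```

step_arm([
  {"travel":[0,0,0],"turn":[0,0,0]},
  {"travel":[0,0,0],"turn":[0,0,0]},
  {"travel":[0,0,0],"turn":[0,0,0]},
  {"travel":[0,0,0],"turn":[0,0,0]},
  {"travel":[0,0,0],"turn":[0,0,0]},
], gripper=0.3)

```text
time: 15.0
position: [0.6064, 0.0542, 0.0867]
tool_rot: [-0.095, -3.119, 0.325]
ft_force: [-0.0, -0.1, 0.0]
grip_width: 0.479
grip_force: 0.0
```

step_arm([
  {"travel":[0,0,0],"turn":[0,0,0]},
  {"travel":[0,0,0],"turn":[0,0,0]},
  {"travel":[0,0,0],"turn":[0,0,0]},
])

```text
time: 15.3
position: [0.6064, 0.0541, 0.0866]
tool_rot: [-0.095, -3.119, 0.326]
ft_force: [-0.3, 0.2, 2.6]
grip_width: 0.452
grip_force: 24.8
```

step_arm([
  {"travel":[0,0,-0.01],"turn":[0,0,0]},
  {"travel":[0,0,-0.03],"turn":[0,0,0]},
  {"travel":[0,0,-0.05],"turn":[0,0,0]},
  {"travel":[0,0,-0.07],"turn":[0,0,0]},
  {"travel":[0,0,-0.07],"turn":[0,0,0]},
])

```text
time: 15.8
position: [0.6087, 0.0698, 0.1577]
tool_rot: [-0.095, -3.123, 0.323]
ft_force: [-0.7, 0.3, -2.8]
grip_width: 0.451
grip_force: 24.9
```

Run:
```python
from p import *
plan(now(),[((.4235,-.199,.16),Rt(TR)),((.4235,-.199,.03),Rt(TR))]);s=ctrl.get_state();print(s["position"],s["ft_force"],s["grip_force"],s["joint_positions"])
```

```text
travel [ 0.1688 -0.2742  0.0538] turn [-11.68   1.93  15.28] rows 6.5
travel [0.   0.   0.13] turn [0. 0. 0.] rows 2.6
[0.60872592 0.06978733 0.15766039] [-0.72134628  0.31089608 -2.84378819] 24.859531302954565 [-0.47361483  0.32810824  0.24819597  1.62927853  0.12573204  1.25065248
  1.23121419]
```

step_arm([
  {"travel":[0.02,-0.03,0.006],"turn":[-1.4,0.2,1.8]},
  {"travel":[0.042,-0.068,0.013],"turn":[-2.9,0.5,3.8]},
  {"travel":[0.065,-0.105,0.02],"turn":[-4.5,0.7,5.9]},
  {"travel":[0.087,-0.142,0.028],"turn":[-6,1,7.9]},
  {"travel":[0.109,-0.178,0.035],"turn":[-7.6,1.25,9.9]},
])

```text
time: 16.3
position: [0.4851, -0.1074, 0.156]
tool_rot: [-0.37, -3.111, 0.116]
ft_force: [0.7, -1.8, -1.8]
grip_width: 0.453
grip_force: 24.9
```

Run:
```python
from p import *
plan(now(),[((.4235,-.199,.16),Rt(TR))]);print(now()[0])
```

```text
travel [ 0.0383 -0.1035  0.0036] turn [-4.23  0.34  5.22] rows 2.2
[ 0.48505038 -0.10744496  0.15599609]
```

step_arm([
  {"travel":[0.014,-0.04,0.001],"turn":[-1.5,0.1,2]},
  {"travel":[0.028,-0.077,0.003],"turn":[-3,0.2,3.8]},
  {"travel":[0.038,-0.1035,0.004],"turn":[-4.2,0.3,5.2]},
  {"travel":[0.038,-0.1035,0.004],"turn":[-4.2,0.3,5.2]},
  {"travel":[0.038,-0.1035,0.004],"turn":[-4.2,0.3,5.2]},
])

```text
time: 16.8
position: [0.4252, -0.1981, 0.16]
tool_rot: [0.513, 3.098, -0.001]
ft_force: [0.3, 0.8, -2.8]
grip_width: 0.451
grip_force: 24.9
```

Run:
```python
from p import *
plan(now(),[((.4235,-.199,.032),Rt(TR))]);print(now()[0])
c=cam("wrist",ctrl.get_state());a=ctrl.get_image("wrist")[:,:,::-1].copy()
ey=Rt(TR)[:,1];ex=-Rt(TR)[:,0]
q=proj(c,[np.array([.425,-.199,.034])+sx*.085*ex+sy*.075*ey for sx,sy in((-1,-1),(-1,1),(1,1),(1,-1))]).astype(int)
cv2.polylines(a,[q.astype(np.int32)],True,(0,255,0),1);cv2.imwrite("pics/tr.png",a)
```

```text
travel [ 0.0015 -0.0014  0.128 ] turn [-0.03  0.08 -0.  ] rows 2.6
[ 0.42521456 -0.19805166  0.16004147]
```

View pics/tr.png

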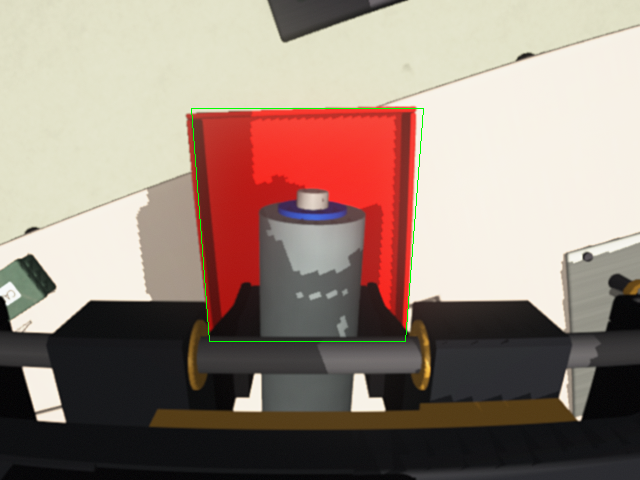

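The tray's rim runs from (188,115) to (415,108), about 6 px (3 mm) left of the prediction. The roller is over it and aligned, so I'll lower with -3 mm in y.

step_arm([
  {"travel":[0,-0.003,0.045],"turn":[0,0,0]},
  {"travel":[0,-0.003,0.085],"turn":[0,0,0]},
  {"travel":[0,-0.003,0.115],"turn":[0,0,0]},
  {"travel":[0,-0.003,0.13],"turn":[0,0,0]},
  {"travel":[0,-0.003,0.13],"turn":[0,0,0]},
])

```text
time: 17.35
position: [0.4237, -0.1985, 0.028]
tool_rot: [-0.504, -3.097, 0.002]
ft_force: [0.4, 0.3, -1.8]
grip_width: 0.455
grip_force: 24.9
```

step_arm([
  {"travel":[0,0,0.001],"turn":[0,0,0]},
  {"travel":[0,0,0.002],"turn":[0,0,0]},
  {"travel":[0,0,0.003],"turn":[0,0,0]},
  {"travel":[0,0,0.003],"turn":[0,0,0]},
])

```text
time: 17.75
position: [0.4259, -0.2008, 0.0284]
tool_rot: [0.509, 3.097, -0.002]
ft_force: [-0.5, -1.0, -2.4]
grip_width: 0.454
grip_force: 24.9
```

step_arm([
  {"travel":[0,0,0.001],"turn":[0,0,0]},
  {"travel":[0,0,0.0015],"turn":[0,0,0]},
  {"travel":[0,0,0.0015],"turn":[0,0,0]},
])

```text
time: 18.05
position: [0.4253, -0.2008, 0.0263]
tool_rot: [0.51, 3.098, -0.002]
ft_force: [0.0, -0.1, -2.2]
grip_width: 0.45
grip_force: 24.9
```

step_arm([
  {"travel":[0,0,0.001],"turn":[0,0,0]},
  {"travel":[0,0,0.001],"turn":[0,0,0]},
])

```text
time: 18.25
position: [0.4252, -0.2008, 0.0251]
tool_rot: [0.51, 3.098, -0.002]
ft_force: [0.0, -0.4, -2.2]
grip_width: 0.451
grip_force: 24.9
```

step_arm([
  {"travel":[0,0,0.001],"turn":[0,0,0]},
  {"travel":[0,0,0.001],"turn":[0,0,0]},
])

```text
time: 18.45
position: [0.4252, -0.2008, 0.0241]
tool_rot: [0.509, 3.098, -0.002]
ft_force: [-0.0, 0.2, -1.7]
grip_width: 0.454
grip_force: 24.9
```

step_arm([
  {"travel":[0,0,0.001],"turn":[0,0,0]},
  {"travel":[0,0,0.001],"turn":[0,0,0]},
])

```text
time: 18.65
position: [0.4254, -0.2008, 0.0239]
tool_rot: [0.509, 3.098, -0.001]
ft_force: [-2.7, 0.0, 5.7]
grip_width: 0.45
grip_force: 24.9
```

step_arm([
  {"travel":[0,0,0],"turn":[0,0,0]},
  {"travel":[0,0,0],"turn":[0,0,0]},
  {"travel":[0,0,0],"turn":[0,0,0]},
  {"travel":[0,0,0],"turn":[0,0,0]},
], gripper=0.72)

```text
time: 19.05
position: [0.4255, -0.2008, 0.0233]
tool_rot: [0.509, 3.098, -0.002]
ft_force: [0.2, -0.6, -0.2]
grip_width: 0.689
grip_force: 0.0
```

step_arm([
  {"travel":[0,0,-0.03],"turn":[0,0,0]},
  {"travel":[0,0,-0.07],"turn":[0,0,0]},
  {"travel":[0,0,-0.11],"turn":[0,0,0]},
  {"travel":[0,0,-0.14],"turn":[0,0,0]},
  {"travel":[0,0,-0.14],"turn":[0,0,0]},
])

```text
time: 19.55
position: [0.428, -0.2017, 0.1677]
tool_rot: [0.508, 3.089, -0.002]
ft_force: [0.5, -0.2, 0.3]
grip_width: 0.721
grip_force: 0.0
```

Run:
```python
from p import *
cv2.imwrite("pics/tr2.png",ctrl.get_image("wrist")[:,:,::-1])
plan(now(),[((.432,.160,.16),Rt(RK))]);print(now()[0],ctrl.get_state()["time"])
```

```text
travel [0.1105 0.3438 0.0044] turn [ -0.08   0.4  -21.87] rows 7.2
[ 0.42661655 -0.201054    0.16527637] 19.6
```

step_arm([
  {"travel":[-0.01,0.035,0],"turn":[0,0,-2]},
  {"travel":[-0.015,0.083,0],"turn":[0,0,-5]},
  {"travel":[0.0,0.13,0],"turn":[0,0,-8]},
  {"travel":[0.015,0.175,0],"turn":[0,0,-11]},
  {"travel":[0.035,0.22,0],"turn":[0,0,-14]},
], gripper=1)

```text
time: 20.1
position: [0.4615, 0.0207, 0.1613]
tool_rot: [-0.125, -3.139, 0.004]
ft_force: [0.1, -0.1, -0.4]
grip_width: 0.992
grip_force: 0.0
```

Run:
```python
from p import *
plan(now(),[((.432,.160,.16),Rt(RK))]);print(now()[0])
```

```text
travel [0.0405 0.1365 0.001 ] turn [-0.13 -0.02 -7.78] rows 2.8
[0.46151057 0.02070907 0.16128125]
```

step_arm([
  {"travel":[0.013,0.046,0],"turn":[0,0,-2.6]},
  {"travel":[0.026,0.092,0],"turn":[0,0,-5.2]},
  {"travel":[0.04,0.1365,0.001],"turn":[0,0,-7.8]},
  {"travel":[0.04,0.1365,0.001],"turn":[0,0,-7.8]},
  {"travel":[0.04,0.1365,0.001],"turn":[0,0,-7.8]},
])

```text
time: 20.6
position: [0.4325, 0.1589, 0.16]
tool_rot: [0.09, -3.139, 0.005]
ft_force: [0.2, -0.8, 0.4]
grip_width: 0.996
grip_force: 0.0
```

Run:
```python
from p import *
plan(now(),[((.432,.160,.0465),Rt(RK))]);s=ctrl.get_state();print(now()[0])
c=cam("wrist",s);a=ctrl.get_image("wrist")[:,:,::-1].copy()
e=-Rt(RK)[:,0]
for k in(1,2):
  for d in(-.047,.047):
    p=proj(c,np.r_[rk[k],.044]+np.array([-.003,0.001,0])+d*e)[0];cv2.circle(a,tuple(int(v) for v in p),3,(0,0,255),-1)
o=cv2.imread("pics/tr2.png")
cv2.imwrite("pics/w3.png",np.hstack([cv2.resize(a,(400,300)),cv2.resize(o,(400,300))]))
```

```text
travel [0.0003 0.0015 0.1135] turn [-0.19 -0.05  0.09] rows 2.3
[0.4324539  0.15885543 0.16002854]
```

View pics/w3.png

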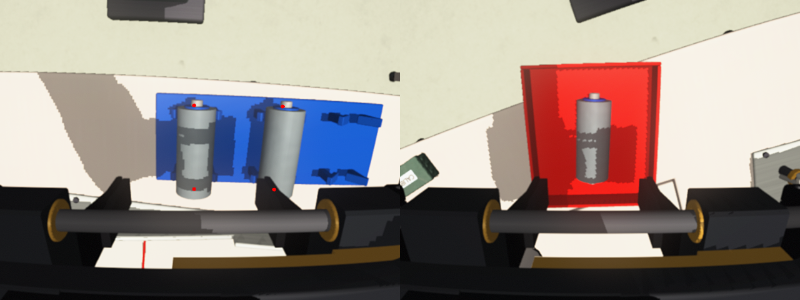

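Roller 1 sits under the fingers at (194,150), on the predicted dots, and the worn roller lies flat in the tray. Next I'll grip roller 1.

step_arm([
  {"travel":[0,0.001,0.045],"turn":[0,0,0]},
  {"travel":[0,0.001,0.09],"turn":[0,0,0]},
  {"travel":[0,0.001,0.1135],"turn":[0,0,0]},
  {"travel":[0,0.001,0.1135],"turn":[0,0,0]},
])

```text
time: 21.05
position: [0.4309, 0.1558, 0.0443]
tool_rot: [0.08, -3.135, 0.009]
ft_force: [-0.5, -0.5, 0.0]
grip_width: 0.999
grip_force: 0.0
```

step_arm([
  {"travel":[0,0,0],"turn":[0,0,0]},
  {"travel":[0,0,0],"turn":[0,0,0]},
  {"travel":[0,0,0],"turn":[0,0,0]},
  {"travel":[0,0,0],"turn":[0,0,0]},
  {"travel":[0,0,0],"turn":[0,0,0]},
], gripper=0.3)

```text
time: 21.55
position: [0.4343, 0.1594, 0.0489]
tool_rot: [-0.086, 3.137, -0.002]
ft_force: [0.2, 1.2, 0.2]
grip_width: 0.627
grip_force: 0.0
```

step_arm([
  {"travel":[0,0,0],"turn":[0,0,0]},
  {"travel":[0,0,0],"turn":[0,0,0]},
  {"travel":[0,0,0],"turn":[0,0,0]},
  {"travel":[0,0,0],"turn":[0,0,0]},
])

```text
time: 21.95
position: [0.4339, 0.1605, 0.0485]
tool_rot: [-0.087, 3.138, -0.0]
ft_force: [-0.3, 4.1, 1.9]
grip_width: 0.453
grip_force: 24.9
```

step_arm([
  {"travel":[0,0,-0.02],"turn":[0,0,0]},
  {"travel":[0,0,-0.05],"turn":[0,0,0]},
  {"travel":[0,0,-0.08],"turn":[0,0,0]},
  {"travel":[0,0,-0.11],"turn":[0,0,0]},
  {"travel":[0,0,-0.11],"turn":[0,0,0]},
])

```text
time: 22.45
position: [0.4361, 0.1594, 0.1617]
tool_rot: [-0.085, 3.132, -0.0]
ft_force: [-0.0, 0.4, -1.7]
grip_width: 0.455
grip_force: 24.8
```

Run:
```python
from p import *
t=11.8;plan(now(),[(ramp(.165,.050,t),Rt(RM,t))]);print(now()[0],ctrl.get_state()["grip_force"])
```

```text
travel [-0.1643 -0.109   0.0464] turn [11.79  1.14  6.52] rows 4.1
[0.43605886 0.15936697 0.16174243] 24.83003944158554
```

step_arm([
  {"travel":[-0.03,-0.02,0],"turn":[2.1,0.2,1.2]},
  {"travel":[-0.064,-0.042,0.0],"turn":[4.6,0.4,2.5]},
  {"travel":[-0.098,-0.065,0.008],"turn":[7.1,0.7,3.9]},
  {"travel":[-0.13,-0.087,0.022],"turn":[9.4,0.9,5.2]},
  {"travel":[-0.15,-0.1,0.034],"turn":[10.8,1.0,6.0]},
])

```text
time: 22.95
position: [0.5901, 0.0647, 0.1223]
tool_rot: [-0.082, -3.113, 0.304]
ft_force: [0.8, -0.5, -1.6]
grip_width: 0.454
grip_force: 24.8
```

Run:
```python
from p import *
t=11.8;plan(now(),[(ramp(.165,.040,t),Rt(RM,t))]);print(now()[0],ctrl.get_state()["ft_force"],ramp(.165,.040,t),ramp(.165,.0245,t))
```

```text
travel [-0.0167 -0.0034  0.0162] turn [ 0.62 -0.31  0.5 ] rows 0.5
[0.59005057 0.06469133 0.12228338] [ 0.76386797 -0.470236   -1.64862154] [0.60623923 0.05735272 0.10689654] [0.60604572 0.05418894 0.0917241 ]
```

step_arm([
  {"travel":[-0.008,-0.002,0.008],"turn":[0.3,-0.15,0.25]},
  {"travel":[-0.0165,-0.0035,0.013],"turn":[0.6,-0.3,0.5]},
  {"travel":[-0.0165,-0.0035,0.016],"turn":[0.6,-0.3,0.5]},
  {"travel":[-0.0165,-0.0035,0.016],"turn":[0.6,-0.3,0.5]},
])

```text
time: 23.35
position: [0.6039, 0.0608, 0.1091]
tool_rot: [-0.091, -3.119, 0.314]
ft_force: [0.5, -0.2, -1.2]
grip_width: 0.456
grip_force: 24.8
```

Run:
```python
from p import *
t=11.8;plan(now(),[(ramp(.165,.040,t),Rt(RM,t)),(ramp(.165,.0245,t),Rt(RM,t))]);print(now()[0],ctrl.get_state()["ft_force"])
```

```text
travel [-0.0025 -0.0028  0.0028] turn [0.29 0.03 0.17] rows 0.1
travel [-0.     -0.      0.0155] turn [0. 0. 0.] rows 0.3
[0.60393004 0.06076011 0.10909433] [ 0.48637945 -0.16247869 -1.1919025 ]
```

step_arm([
  {"travel":[-0.0025,-0.003,0.006],"turn":[0.3,0,0.2]},
  {"travel":[-0.0025,-0.003,0.01],"turn":[0.3,0,0.2]},
  {"travel":[-0.0025,-0.003,0.0125],"turn":[0.3,0,0.2]},
  {"travel":[-0.0025,-0.003,0.0135],"turn":[0.3,0,0.2]},
  {"travel":[-0.0025,-0.003,0.0135],"turn":[0.3,0,0.2]},
])

```text
time: 23.85
position: [0.6069, 0.0546, 0.0967]
tool_rot: [-0.097, -3.119, 0.323]
ft_force: [-0.8, -0.6, -1.0]
grip_width: 0.454
grip_force: 24.8
```

step_arm([
  {"travel":[0,0,0.0006],"turn":[0,0,0]},
  {"travel":[0,0,0.0012],"turn":[0,0,0]},
  {"travel":[0,0,0.0012],"turn":[0,0,0]},
])

```text
time: 24.15
position: [0.6071, 0.0544, 0.0956]
tool_rot: [-0.097, -3.119, 0.323]
ft_force: [-0.6, -0.2, -0.6]
grip_width: 0.452
grip_force: 24.8
```

step_arm([
  {"travel":[0,0,0.0005],"turn":[0,0,0]},
  {"travel":[0,0,0.001],"turn":[0,0,0]},
  {"travel":[0,0,0.001],"turn":[0,0,0]},
])

```text
time: 24.45
position: [0.607, 0.0541, 0.0946]
tool_rot: [-0.097, -3.119, 0.323]
ft_force: [1.1, -0.3, -1.8]
grip_width: 0.453
grip_force: 24.8
```

step_arm([
  {"travel":[0,0,0.0005],"turn":[0,0,0]},
  {"travel":[0,0,0.001],"turn":[0,0,0]},
  {"travel":[0,0,0.001],"turn":[0,0,0]},
])

```text
time: 24.75
position: [0.607, 0.0539, 0.0936]
tool_rot: [-0.097, -3.119, 0.323]
ft_force: [-0.4, -0.5, -1.2]
grip_width: 0.453
grip_force: 24.8
```

step_arm([
  {"travel":[0,0,0.0005],"turn":[0,0,0]},
  {"travel":[0,0,0.001],"turn":[0,0,0]},
  {"travel":[0,0,0.001],"turn":[0,0,0]},
])

```text
time: 25.05
position: [0.607, 0.0537, 0.0926]
tool_rot: [-0.097, -3.119, 0.323]
ft_force: [0.3, -0.3, -1.2]
grip_width: 0.451
grip_force: 24.8
```

step_arm([
  {"travel":[0,0,0.0004],"turn":[0,0,0]},
  {"travel":[0,0,0.0008],"turn":[0,0,0]},
  {"travel":[0,0,0.0008],"turn":[0,0,0]},
])

```text
time: 25.35
position: [0.607, 0.0535, 0.0918]
tool_rot: [-0.097, -3.119, 0.323]
ft_force: [0.0, -0.9, -1.9]
grip_width: 0.455
grip_force: 24.8
```

step_arm([
  {"travel":[0,0,0.0004],"turn":[0,0,0]},
  {"travel":[0,0,0.0008],"turn":[0,0,0]},
  {"travel":[0,0,0.0008],"turn":[0,0,0]},
])

```text
time: 25.65
position: [0.6071, 0.0534, 0.0914]
tool_rot: [-0.097, -3.119, 0.323]
ft_force: [-0.8, 0.2, 0.8]
grip_width: 0.455
grip_force: 24.8
```

step_arm([
  {"travel":[0,0,0.0004],"turn":[0,0,0]},
  {"travel":[0,0,0.0008],"turn":[0,0,0]},
  {"travel":[0,0,0.0008],"turn":[0,0,0]},
])

```text
time: 25.95
position: [0.6071, 0.0534, 0.0913]
tool_rot: [-0.097, -3.119, 0.323]
ft_force: [-2.4, 0.1, 5.2]
grip_width: 0.452
grip_force: 24.8
```

step_arm([
  {"travel":[0,0,0],"turn":[0,0,0]},
  {"travel":[0,0,0],"turn":[0,0,0]},
  {"travel":[0,0,0],"turn":[0,0,0]},
  {"travel":[0,0,0],"turn":[0,0,0]},
], gripper=0.85)

```text
time: 26.35
position: [0.607, 0.0531, 0.0901]
tool_rot: [-0.097, -3.119, 0.323]
ft_force: [-0.1, -0.3, -0.2]
grip_width: 0.733
grip_force: 0.1
```

step_arm([
  {"travel":[0,0,-0.05],"turn":[0,0,0]},
  {"travel":[0,0,-0.1],"turn":[0,0,0]},
  {"travel":[0,0,-0.11],"turn":[0,0,0]},
  {"travel":[0,0,-0.11],"turn":[0,0,0]},
  {"travel":[0,0,-0.11],"turn":[0,0,0]},
])

```text
time: 26.85
position: [0.6076, 0.0752, 0.1967]
tool_rot: [-0.097, -3.117, 0.324]
ft_force: [-0.1, -0.6, -0.7]
grip_width: 0.85
grip_force: 0.0
```

step_arm([
  {"travel":[0,0,0],"turn":[0,0,0]},
  {"travel":[0,0,0],"turn":[0,0,0]},
  {"travel":[0,0,0],"turn":[0,0,0]},
  {"travel":[0,0,0],"turn":[0,0,0]},
  {"travel":[0,0,0],"turn":[0,0,0]},
], gripper=1)

```text
time: 27.35
position: [0.6082, 0.0756, 0.1978]
tool_rot: [-0.097, -3.119, 0.323]
ft_force: [-0.0, -0.6, 0.5]
grip_width: 0.998
grip_force: 0.0
```

```bash
cat > chk.py <<'E'
from p import *
# dark/grey patch statistics: where new grey roller-like pixels appear vs start, scene and side
for n in("scene","side"):
    c=cam(n);a=ctrl.get_image(n)[:,:,::-1].copy();cv2.imwrite(f"pics/{n}_{ctrl.get_state()['time']:.1f}.png",a)
    o=cv2.imread(f"pics/{n}0.png");d=(np.abs(a.astype(int)-o).max(2)>30).astype(np.uint8)
    for lab,X in {"catch near stop":ramp(-.081,.020,-0)-[0,0,.014],"catch 2nd":ramp(-.041,.02,0)-[0,0,.008],"test spot":ramp(.165,.02,11.8),"rack1":[*rk[1],.044],"rack2":[*rk[2],.044],"rack3":[*rk[3],.044]}.items():
        ex=Rt(RM)[:,0];P=[np.array(X)+s*.03*ex for s in(-1,-.5,0,.5,1)]
        q=proj(c,P).astype(int);print(n,lab,q[2],"changed",[int(d[v-2:v+3,u-2:u+3].sum()) for u,v in q],"rgb",a[q[2][1],q[2][0],::-1])
E
python3 chk.py
```

```text
scene catch near stop [264 358] changed [25, 25, 25, 25, 25] rgb [114 118 108]
scene catch 2nd [276 338] changed [0, 0, 0, 0, 0] rgb [170 162 143]
scene test spot [332 247] changed [25, 25, 25, 25, 25] rgb [101  97  86]
scene rack1 [396 337] changed [25, 25, 25, 25, 25] rgb [ 50  75 130]
scene rack2 [379 382] changed [0, 0, 0, 0, 0] rgb [111 117 111]
scene rack3 [359 433] changed [25, 25, 25, 25, 25] rgb [ 42  75 132]
side catch near stop [289 200] changed [21, 20, 20, 20, 19] rgb [134 140 132]
side catch 2nd [294 206] changed [25, 25, 25, 25, 25] rgb [71 74 70]
side test spot [318 238] changed [25, 25, 25, 25, 23] rgb [139 134 117]
side rack1 [230 242] changed [25, 25, 25, 25, 25] rgb [ 30 100 197]
side rack2 [220 221] changed [0, 0, 0, 0, 0] rgb [133 137 128]
side rack3 [209 202] changed [23, 25, 25, 25, 25] rgb [245 237 218]
```

The first sound roller rolled down and lies against the stop. On to roller 2.

Run:
```python
from p import *
plan(now(),[((.4275,.251,.16),Rt(RK))])
```

```text
travel [0.1914 0.168  0.0032] turn [-11.82  -0.59  -6.75] rows 5.1
```

step_arm([
  {"travel":[0.035,0.03,0],"turn":[-2,0,-1.2]},
  {"travel":[0.07,0.06,0],"turn":[-4.3,-0.2,-2.5]},
  {"travel":[0.105,0.09,0],"turn":[-6.5,-0.3,-3.7]},
  {"travel":[0.14,0.12,0],"turn":[-8.7,-0.4,-5]},
  {"travel":[0.173,0.15,0.002],"turn":[-10.7,-0.5,-6.1]},
])

```text
time: 27.95
position: [0.4435, 0.2338, 0.1653]
tool_rot: [-0.071, 3.141, -0.027]
ft_force: [0.5, -0.4, -0.9]
grip_width: 0.999
grip_force: 0.0
```

Run:
```python
from p import *
plan(now(),[((.4275,.251,.13),Rt(RK))]);print(now()[0])
```

```text
travel [0.0152 0.0185 0.035 ] turn [-1.   -0.02 -0.6 ] rows 0.8
[0.44346359 0.23383811 0.16530922]
```

step_arm([
  {"travel":[0.015,0.0185,0.02],"turn":[-1,0,-0.6]},
  {"travel":[0.015,0.0185,0.035],"turn":[-1,0,-0.6]},
  {"travel":[0.015,0.0185,0.035],"turn":[-1,0,-0.6]},
  {"travel":[0.015,0.0185,0.035],"turn":[-1,0,-0.6]},
])

```text
time: 28.35
position: [0.4294, 0.2494, 0.1301]
tool_rot: [0.085, -3.139, 0.004]
ft_force: [1.1, -0.1, 0.6]
grip_width: 0.999
grip_force: 0.0
```

Run:
```python
from p import *
s=ctrl.get_state();c=cam("wrist",s);a=ctrl.get_image("wrist")
plan(now(),[((.4275,.251,.047),Rt(RK))]);print(now()[0])
# bluish-vs-grey edges of the sleeve along the row of its middle
v=int(proj(c,[.415,.251,.044])[0][1]);row=a[v].astype(int);g=(row[:,2]-row[:,0]<35)
u0=int(proj(c,[.415,.251,.044])[0][0]);l=u0
while g[l]:l-=1
r=u0
while g[r]:r+=1
X=onz(c,[(l,v),(r,v)],.046);print(v,u0,l,r,X.round(4))
```

```text
travel [0.0023 0.0017 0.0835] turn [-0.09 -0.02 -0.12] rows 1.7
[0.42986059 0.2495146  0.1304994 ]
230 312 281 349 [[0.415  0.2325 0.046 ]
 [0.4129 0.2722 0.046 ]]
```

step_arm([
  {"travel":[0.002,0.002,0.04],"turn":[0,0,0]},
  {"travel":[0.002,0.002,0.075],"turn":[0,0,0]},
  {"travel":[0.002,0.002,0.084],"turn":[0,0,0]},
  {"travel":[0.002,0.002,0.084],"turn":[0,0,0]},
])

```text
time: 28.8
position: [0.4266, 0.2507, 0.0452]
tool_rot: [0.085, -3.137, 0.005]
ft_force: [0.7, -0.2, -0.3]
grip_width: 1.002
grip_force: 0.0
```

step_arm([
  {"travel":[0,0,0],"turn":[0,0,0]},
  {"travel":[0,0,0],"turn":[0,0,0]},
  {"travel":[0,0,0],"turn":[0,0,0]},
  {"travel":[0,0,0],"turn":[0,0,0]},
  {"travel":[0,0,0],"turn":[0,0,0]},
], gripper=0.3)

```text
time: 29.3
position: [0.4269, 0.2516, 0.0462]
tool_rot: [0.086, -3.14, 0.002]
ft_force: [0.6, -0.3, -0.7]
grip_width: 0.632
grip_force: 0.0
```

step_arm([
  {"travel":[0,0,0],"turn":[0,0,0]},
  {"travel":[0,0,0],"turn":[0,0,0]},
  {"travel":[0,0,0],"turn":[0,0,0]},
  {"travel":[0,0,0],"turn":[0,0,0]},
])

```text
time: 29.7
position: [0.4267, 0.2523, 0.0459]
tool_rot: [0.087, -3.139, 0.001]
ft_force: [-0.6, 3.0, 1.3]
grip_width: 0.455
grip_force: 24.9
```

step_arm([
  {"travel":[0,0,-0.02],"turn":[0,0,0]},
  {"travel":[0,0,-0.05],"turn":[0,0,0]},
  {"travel":[0,0,-0.08],"turn":[0,0,0]},
  {"travel":[0,0,-0.11],"turn":[0,0,0]},
  {"travel":[0,0,-0.11],"turn":[0,0,0]},
])

```text
time: 30.2
position: [0.4292, 0.2524, 0.1595]
tool_rot: [-0.086, 3.136, 0.001]
ft_force: [0.8, 1.0, -1.2]
grip_width: 0.455
grip_force: 24.8
```

Run:
```python
from p import *
t=11.8;plan(now(),[(ramp(.165,.050,t),Rt(RM,t))]);print(now()[0],ctrl.get_state()["grip_force"])
```

```text
travel [-0.1662 -0.2024  0.0434] turn [11.84  0.95  6.58] rows 5.3
[0.42917084 0.25236307 0.15948822] 24.827552139759064
```

step_arm([
  {"travel":[-0.028,-0.034,0],"turn":[2,0.15,1.1]},
  {"travel":[-0.058,-0.07,0.0],"turn":[4.1,0.3,2.3]},
  {"travel":[-0.088,-0.107,0.0],"turn":[6.2,0.5,3.5]},
  {"travel":[-0.118,-0.144,0.008],"turn":[8.4,0.7,4.7]},
  {"travel":[-0.142,-0.174,0.02],"turn":[10.1,0.8,5.6]},
])

```text
time: 30.7
position: [0.5795, 0.0826, 0.1349]
tool_rot: [-0.07, -3.117, 0.284]
ft_force: [-0.2, 0.8, -0.9]
grip_width: 0.447
grip_force: 24.8
```

Run:
```python
from p import *
t=11.8;plan(now(),[(ramp(.165,.040,t),Rt(RM,t))]);print(now()[0])
```

```text
travel [-0.0281 -0.0186  0.0317] turn [ 1.37 -0.2   0.94] rows 0.9
[0.57947665 0.08258303 0.13485621]
```

step_arm([
  {"travel":[-0.02,-0.014,0.01],"turn":[0.8,-0.1,0.6]},
  {"travel":[-0.028,-0.0185,0.022],"turn":[1.4,-0.2,0.9]},
  {"travel":[-0.028,-0.0185,0.03],"turn":[1.4,-0.2,0.9]},
  {"travel":[-0.028,-0.0185,0.03],"turn":[1.4,-0.2,0.9]},
  {"travel":[-0.028,-0.0185,0.03],"turn":[1.4,-0.2,0.9]},
])

```text
time: 31.2
position: [0.6038, 0.0625, 0.109]
tool_rot: [-0.087, -3.117, 0.317]
ft_force: [0.6, 0.6, -1.2]
grip_width: 0.45
grip_force: 24.8
```

Run:
```python
from p import *
t=11.8;plan(now(),[(ramp(.165,.040,t),Rt(RM,t)),(ramp(.165,.022,t),Rt(RM,t))]);print(now()[0],ctrl.get_state()["ft_force"])
```

```text
travel [-0.0027 -0.0045  0.0031] turn [ 0.19 -0.03  0.29] rows 0.1
travel [ 0.    -0.     0.018] turn [0. 0. 0.] rows 0.4
[0.60379418 0.06248938 0.10904661] [ 0.5921987   0.63253198 -1.17723705]
```

step_arm([
  {"travel":[-0.0025,-0.0045,0.006],"turn":[0.2,0,0.3]},
  {"travel":[-0.0025,-0.0045,0.011],"turn":[0.2,0,0.3]},
  {"travel":[-0.0025,-0.0045,0.015],"turn":[0.2,0,0.3]},
  {"travel":[-0.0025,-0.0045,0.0165],"turn":[0.2,0,0.3]},
  {"travel":[-0.0025,-0.0045,0.0165],"turn":[0.2,0,0.3]},
])

```text
time: 31.7
position: [0.6067, 0.0531, 0.0938]
tool_rot: [-0.099, -3.117, 0.324]
ft_force: [-0.7, 0.2, -2.2]
grip_width: 0.457
grip_force: 24.8
```

step_arm([
  {"travel":[0,0,0.0005],"turn":[0,0,0]},
  {"travel":[0,0,0.001],"turn":[0,0,0]},
  {"travel":[0,0,0.001],"turn":[0,0,0]},
])

```text
time: 32.0
position: [0.607, 0.0529, 0.0932]
tool_rot: [-0.099, -3.118, 0.323]
ft_force: [0.3, 0.0, -0.1]
grip_width: 0.452
grip_force: 24.8
```

step_arm([
  {"travel":[0,0,0.0005],"turn":[0,0,0]},
  {"travel":[0,0,0.001],"turn":[0,0,0]},
  {"travel":[0,0,0.001],"turn":[0,0,0]},
])

```text
time: 32.3
position: [0.6069, 0.0526, 0.0921]
tool_rot: [-0.099, -3.117, 0.324]
ft_force: [-0.3, 0.7, -1.0]
grip_width: 0.454
grip_force: 24.8
```

step_arm([
  {"travel":[0,0,0.0005],"turn":[0,0,0]},
  {"travel":[0,0,0.001],"turn":[0,0,0]},
  {"travel":[0,0,0.001],"turn":[0,0,0]},
])

```text
time: 32.6
position: [0.6068, 0.0524, 0.0911]
tool_rot: [-0.099, -3.117, 0.324]
ft_force: [-0.2, -0.3, -0.7]
grip_width: 0.455
grip_force: 24.8
```

step_arm([
  {"travel":[0,0,0.0005],"turn":[0,0,0]},
  {"travel":[0,0,0.001],"turn":[0,0,0]},
  {"travel":[0,0,0.001],"turn":[0,0,0]},
])

```text
time: 32.9
position: [0.6068, 0.0522, 0.0901]
tool_rot: [-0.099, -3.117, 0.324]
ft_force: [-1.1, 0.3, -0.3]
grip_width: 0.453
grip_force: 24.8
```

step_arm([
  {"travel":[0,0,0.0005],"turn":[0,0,0]},
  {"travel":[0,0,0.0008],"turn":[0,0,0]},
  {"travel":[0,0,0.0008],"turn":[0,0,0]},
])

```text
time: 33.2
position: [0.6069, 0.0521, 0.0894]
tool_rot: [-0.099, -3.118, 0.324]
ft_force: [-0.1, -0.1, -1.6]
grip_width: 0.455
grip_force: 24.8
```

step_arm([
  {"travel":[0,0,0.0005],"turn":[0,0,0]},
  {"travel":[0,0,0.0008],"turn":[0,0,0]},
  {"travel":[0,0,0.0008],"turn":[0,0,0]},
])

```text
time: 33.5
position: [0.607, 0.052, 0.089]
tool_rot: [-0.099, -3.118, 0.323]
ft_force: [-0.9, 0.2, 0.6]
grip_width: 0.459
grip_force: 24.8
```

step_arm([
  {"travel":[0,0,0.0004],"turn":[0,0,0]},
  {"travel":[0,0,0.0006],"turn":[0,0,0]},
  {"travel":[0,0,0.0006],"turn":[0,0,0]},
])

```text
time: 33.8
position: [0.607, 0.052, 0.0889]
tool_rot: [-0.099, -3.118, 0.323]
ft_force: [-2.0, 0.6, 5.8]
grip_width: 0.453
grip_force: 24.8
```

Firm contact. I'll release, lift, and wait for it to settle.

step_arm([
  {"travel":[0,0,0],"turn":[0,0,0]},
  {"travel":[0,0,0],"turn":[0,0,0]},
  {"travel":[0,0,0],"turn":[0,0,0]},
  {"travel":[0,0,0],"turn":[0,0,0]},
], gripper=0.85)

```text
time: 34.2
position: [0.6068, 0.0517, 0.0878]
tool_rot: [-0.099, -3.117, 0.324]
ft_force: [-0.1, 0.2, -0.2]
grip_width: 0.73
grip_force: 0.1
```

step_arm([
  {"travel":[0,0,-0.05],"turn":[0,0,0]},
  {"travel":[0,0,-0.1],"turn":[0,0,0]},
  {"travel":[0,0,-0.13],"turn":[0,0,0]},
  {"travel":[0,0,-0.15],"turn":[0,0,0]},
  {"travel":[0,0,-0.15],"turn":[0,0,0]},
])

```text
time: 34.7
position: [0.6105, 0.0837, 0.2383]
tool_rot: [0.098, 3.123, -0.321]
ft_force: [0.6, 0.3, 0.0]
grip_width: 0.849
grip_force: 0.0
```

step_arm([
  {"travel":[0,0,0],"turn":[0,0,0]},
  {"travel":[0,0,0],"turn":[0,0,0]},
  {"travel":[0,0,0],"turn":[0,0,0]},
  {"travel":[0,0,0],"turn":[0,0,0]},
  {"travel":[0,0,0],"turn":[0,0,0]},
])

```text
time: 35.2
position: [0.6085, 0.0823, 0.2342]
tool_rot: [-0.099, -3.117, 0.324]
ft_force: [0.0, 0.1, 0.1]
grip_width: 0.852
grip_force: 0.0
```

step_arm([
  {"travel":[0,0,0],"turn":[0,0,0]},
  {"travel":[0,0,0],"turn":[0,0,0]},
  {"travel":[0,0,0],"turn":[0,0,0]},
  {"travel":[0,0,0],"turn":[0,0,0]},
  {"travel":[0,0,0],"turn":[0,0,0]},
])

```text
time: 35.7
position: [0.6087, 0.0826, 0.2349]
tool_rot: [-0.099, -3.118, 0.324]
ft_force: [-0.0, -0.7, -0.2]
grip_width: 0.846
grip_force: 0.0
```

step_arm([
  {"travel":[0,0,0],"turn":[0,0,0]},
  {"travel":[0,0,0],"turn":[0,0,0]},
  {"travel":[0,0,0],"turn":[0,0,0]},
  {"travel":[0,0,0],"turn":[0,0,0]},
  {"travel":[0,0,0],"turn":[0,0,0]},
])

```text
time: 36.2
position: [0.6087, 0.0825, 0.2348]
tool_rot: [-0.099, -3.118, 0.324]
ft_force: [-1.0, 0.2, 0.6]
grip_width: 0.846
grip_force: 0.0
```

```bash
python3 chk.py
python3 - <<'E'
from p import *
import time
# extent of the rollers along the ramp axis and across, from grey change in the scene view over the catch
c=cam("scene");o=cv2.imread("pics/scene0.png").astype(int);a=ctrl.get_image("scene")[:,:,::-1].astype(int)
ex=Rt(RM)[:,0];ey=Rt(RM)[:,1];ex=-ex
for y in np.arange(0,.1,.01):
    P=[foot*[1,1,0]+y*ey+x*ex+[0,0,.055] for x in np.arange(-.07,.071,.01)]
    q=proj(c,P).astype(int);print(f"{y:.2f}","".join("#" if abs(a[v,u]-o[v,u]).max()>25 else "." for u,v in q))
E
```

```text
scene catch near stop [264 358] changed [25, 25, 25, 25, 25] rgb [110 114 107]
scene catch 2nd [276 338] changed [25, 25, 25, 25, 25] rgb [111 116 107]
scene test spot [332 247] changed [25, 25, 25, 25, 25] rgb [105  99  87]
scene rack1 [396 337] changed [25, 25, 25, 25, 25] rgb [ 50  77 132]
scene rack2 [379 382] changed [25, 25, 25, 25, 25] rgb [ 41  72 131]
scene rack3 [359 433] changed [25, 25, 25, 25, 25] rgb [ 37  74 133]
side catch near stop [289 200] changed [25, 25, 25, 25, 22] rgb [169 175 164]
side catch 2nd [294 206] changed [21, 20, 21, 20, 20] rgb [127 133 125]
side test spot [318 238] changed [25, 25, 25, 25, 22] rgb [139 133 116]
side rack1 [230 242] changed [25, 25, 25, 25, 25] rgb [ 29  99 197]
side rack2 [220 221] changed [25, 25, 25, 25, 25] rgb [ 31 101 198]
side rack3 [209 202] changed [23, 25, 25, 25, 25] rgb [246 237 218]
0.00 ...............
0.01 ...............
0.02 ...............
0.03 ...##########..
0.04 ...##########..
0.05 ..###########..
0.06 ..###########..
0.07 ..##########...
0.08 ..##########...
0.09 .############..
```

Both sound rollers lie in the catch, roughly centred. Handing in.

```bash
python3 -c "
from bench import ctrl
print(ctrl.close_job())"
```

```text
the job is handed in; nothing more can be done
None
```

The roller at the catch end of the rack was the worn one: it stayed on the ramp for over 2 s and now lies in the red tray. The other two rolled down into the catch by themselves and stayed there; I handed the job in at about 36 s and was given no verdict.

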